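Click the freezer thermostat wheel to the long tick

TASK

The chest freezer runs too warm: using the fingers only, lay a fingertip on the exposed part of the knurled thermostat wheel and turn it clockwise (seen from above) by friction until it clicks into the notch where its white pointer line faces the long tick, one or two clicks on and not beyond. Do not grasp or lift anything, and do not touch the jar, the can or the carton that stand around the box.

Things in the scene. Friction and masses are not known exactly. Their poses are not given: they have to be found in the camera images.
- thermostat: Grey control box, fixed. Origin on the freezer top (z = 0) right below the wheel's axis; its x axis points from its front to its rear, z up. Base plate 164 mm (x, -88 to +76) by 170 mm (y), 20 mm high. The rear, x from +20 to +76 mm, over the full width, is a cover 46 mm high with black vent slots that hides the rear of the wheel; in front of it the wheel lies bare.
- wheel_top (a point): Point on the wheel's vertical axis, on its flat top face, 36 mm above the freezer top. The wheel is a level black disc, 96 mm in diameter and 14 mm thick, its rim and outer top face knurled with fine ribs, a plain silver disc of 20 mm radius in the middle. It turns but does not give way downwards.
- pointer (a point): Outer end of the white pointer line on the wheel's top face, 46 mm from the axis; it turns with the wheel. At wheel angle 0 it points straight to the box's front (the box's -x).
- long_tick (a point): Middle of the long black tick on the white front plate, 64 mm from the axis, 21 mm above the freezer top. Five ticks lie outside the wheel's rim, 0.4 rad apart; the long tick (26 by 7 mm) is the fourth in the clockwise direction, at wheel angle +0.4; the others are 12 by 3 mm.
- wheel (a joint): Wheel angle, rad, growing clockwise seen from above (pointer moves from the front towards the box's +y side). Spring notches at -0.8, -0.4, 0, 0.4, 0.8; past halfway it snaps to the next. Starts in the notch -0.4 or 0; wanted 0.4. Stops at +-0.95. A notch takes about 0.06 N m: under 2 N along the rim at 36 mm radius; a fingertip pressed down there with 7 to 15 N drags it along (friction about 0.6).
- coffee_jar: Loose amber glass jar with a brass lid, 64 mm in diameter, about 100 mm tall, standing on the box's +y side. Origin under its centre. Leave alone.
- can: Loose steel can, 66 mm in diameter, 85 mm tall, standing on the box's -y side. Origin under its centre. Leave alone.
- carton: Loose cardboard carton, 50 by 75 by 95 mm tall, behind the box. Origin under its centre. Leave alone.

How it is judged:
By the outcome, as a careful person would: the job done as asked, in the order asked, and still so for the second after the job is handed in, with the robot touching nothing.
It also fails if it takes over 48 s, if anything falls off the work surface, if the arm or the gripper's body presses on something with over 40 N, if the wrist force passes 120 N, or if a joint passes its speed limit or range.

ROBOT

A 7-joint arm with a two-finger parallel gripper is mounted at the origin on the work surface. World frame = base frame: x ahead of the robot, y to its left, z up, the work surface at z = 0. Lengths are in m, angles in rad, forces in N, time in s.
With the tool pointing down it reaches from about 0.4 to 0.85 m from the base axis. Payload 10.4 kg.
Tool frame: the origin (TCP) lies between the finger pads; the fingertips stand 19 mm ahead of it and the grasp point (between the pads) is the TCP (manip.tip_reach is the z of the fingertips in the tool frame, in m); z points along the fingers, y is the direction in which the jaws open and shut (so a half turn about z gives the same grasp; the last joint's range is limited). The gripper opens to 85 mm and grips with 20 to 120 N. Pads are 22 mm wide; open, the fingers measure 114 mm over their backs; the gripper's body (76 mm by 85 mm) begins 54 mm behind the grasp point. The pads swing forward as they close: fully open they stand 13 mm farther back than shut.
Start: joints at [-1.274, 0.332, -0.065, 1.46, 0.022, 1.35, -0.088], TCP at [0.196, 0.593, 0.25] pointing down, gripper open.
Joint ranges: [-2.6, 2.6], [-0.5, 2.12], [-1.47, 1.34], [0.16, 2.42], [-1.27, 4.41], [0.06, 2.06], [-2.6, 2.6]. Speed limits (rad/s): [2.22, 2.22, 2.79, 2.79, 3.14, 3.14, 3.14].

INTERFACE

Orientations are given as a unit quaternion [x, y, z, w].
In Python, from workcell import sensors, cams, manip gives the robot as it stands.
- The arm moves only by the shell command python3 -m jog 'ROWS' [FORCE]. ROWS is JSON, a list of rows, each a list of 3 entries, a list of its own where there are three numbers: the shift along the world's x, y, z in m, then the turn, a rotation vector about the world's x, y, z in rad, then the opening in per cent of the stroke, from 0 (shut) to 100 (fully open). In form: [[[dx, dy, dz], [wx, wy, wz], grip], ...]. A call has 1 to 5 rows; each row shifts and turns the pose as measured when the row begins; what a row does not reach is not made up. A row lasts 1/8 s, in which the tool goes at most 62.5 mm and 10.7 degrees, less where a joint would pass 70% of its speed; a pose out of reach is approached as far as the arm can. A call with a gripper value outside its range is refused whole. The fingers move at their own pace and stop on an object; FORCE is the grip in N (left out, the last holds). Time passes only in rows, so rows that do not move let the fingers close. It gives the time, the measured TCP pose, the force and the opening at its end, in the units of the state.
- sensors.get_obs(): the state, without advancing time (a new reading comes with each control period).
- cams.camera(name): name is "scene" or "top" or "wrist"; returns (picture, depth): 400x640x3 uint8, red, green, blue; 400x640 float32, m along the optical axis (not along the pixel's ray), 0 where there is no reading.
- cams.camera_model(name): a dict with "intrinsics" (3x3 intrinsics, pixels), "view" (4x4, takes a point from world to camera coordinates). Camera axes: x right, y down, z forward; pixel columns grow to the right and rows downward; lengths in m; the calibration is good to about 2 mm. A picture is of the moment at which its call begins: read the wrist's pose just before it. camera_model takes no time and is no camera call; for the wrist camera it gives the pose at the moment of the call.
- manip.hand_in(): hands the job in, once; it reports no verdict.
The state is a dict: "clock": time; "joint_pos": joint angles; "joint_velocities": joint speeds; "tau": joint torques, N m; "position": TCP position; "ee_rot": TCP orientation; "ft_force": force on the tool from outside, world axes, zero at the start; "torque": the same for the moment, N m; "grip_width": opening from 0.0 (shut) to 1.0 (fully open).
Only numpy, scipy, OpenCV 4.12 (cv2) and the standard library are available. Lean on these libraries where they do the work, as an engineer would, in place of code of your own. Each camera call takes 0.05 s, during which the arm holds its last target.

## Working session

There is one attempt and no reset: what is moved stays moved. The work goes in short steps, Python scripts to look and compute and a shell command to move; the robot and the scene stay as the last step left them, time stands still between calls to the robot, and variables do not carry over. Pictures are saved under pics/ and viewed, and the job is handed in when it is done.

```bash
mkdir -p pics; ls; python3 - <<'E'
from workcell import sensors,cams,manip
import cv2,numpy as np
o=sensors.get_obs()
for k,v in o.items(): print(k,np.round(v,3))
print(manip.tip_reach)
for n in("scene","top"):
    p,d=cams.camera(n); cv2.imwrite(f"pics/{n}0.png",p[:,:,::-1]); m=cams.camera_model(n); print(n,np.round(m["intrinsics"],1).tolist(),np.round(m["view"],3).tolist())
E
```

```text
pics
clock 0.0
joint_pos [-1.274  0.333 -0.065  1.461  0.022  1.35  -0.088]
joint_velocities [-0.001 -0.002  0.     0.001 -0.001  0.002 -0.001]
tau [ 0.0000e+00 -6.2545e+01  5.0000e-02 -3.9161e+01  1.6000e-02  1.0000e-02
 -0.0000e+00]
position [0.196 0.593 0.25 ]
ee_rot [ 0.159  0.987 -0.001 -0.   ]
ft_force [ 0.003 -0.117 -0.795]
torque [ 0.    -0.001 -0.014]
grip_width 1.0
0.019
scene [[397.2, 0.0, 320.7], [0.0, 397.2, 197.6], [0.0, 0.0, 1.0]] [[0.283, 0.959, -0.015, -0.222], [0.66, -0.206, -0.722, -0.365], [-0.696, 0.195, -0.691, 1.371], [0.0, 0.0, 0.0, 1.0]]
top [[402.5, 0.0, 313.8], [0.0, 402.5, 191.2], [0.0, 0.0, 1.0]] [[0.026, -0.999, -0.027, 0.038], [-0.998, -0.025, -0.055, 0.618], [0.055, 0.028, -0.998, 0.791], [0.0, 0.0, 0.0, 1.0]]
```

View pics/scene0.png

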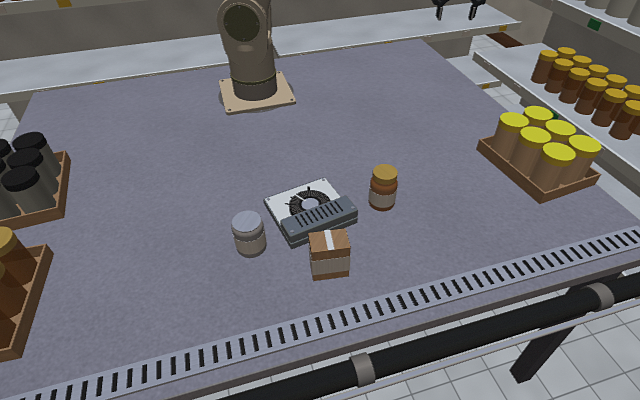

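View pics/top0.png

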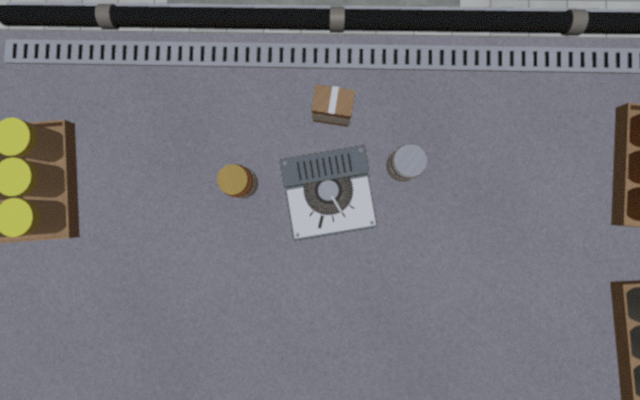

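```bash
cat > h.py <<'E'
from workcell import sensors,cams,manip
import cv2,numpy as np
def ray(n,u,v,z,m=None):
    m=m or cams.camera_model(n);V=np.array(m["view"]);K=np.array(m["intrinsics"])
    R=V[:3,:3];t=V[:3,3];c=-R.T@t;d=R.T@np.linalg.solve(K,[u,v,1.]);return c+d*(z-c[2])/d[2]
def proj(n,P,m=None):
    m=m or cams.camera_model(n);V=np.array(m["view"]);q=m["intrinsics"]@(V[:3,:3]@P+V[:3,3]);return q[:2]/q[2]
def back(n,u,v,d):
    m=cams.camera_model(n);V=np.array(m["view"]);p=np.linalg.solve(m["intrinsics"],[u,v,1.])*d;return V[:3,:3].T@(p-V[:3,3])
E
python3 - <<'E'
from h import *
p,d=cams.camera("top");np.savez("top.npz",p=p,d=d)
c=p[130:250,200:450,::-1];cv2.imwrite("pics/topz.png",cv2.resize(c,None,fx=3.2,fy=3.2,interpolation=cv2.INTER_CUBIC))
p,d=cams.camera("scene");np.savez("scene.npz",p=p,d=d)
c=p[150:290,220:420,::-1];cv2.imwrite("pics/scz.png",cv2.resize(c,None,fx=4,fy=4,interpolation=cv2.INTER_CUBIC))
E
```

```text
(no output)
```

View pics/topz.png

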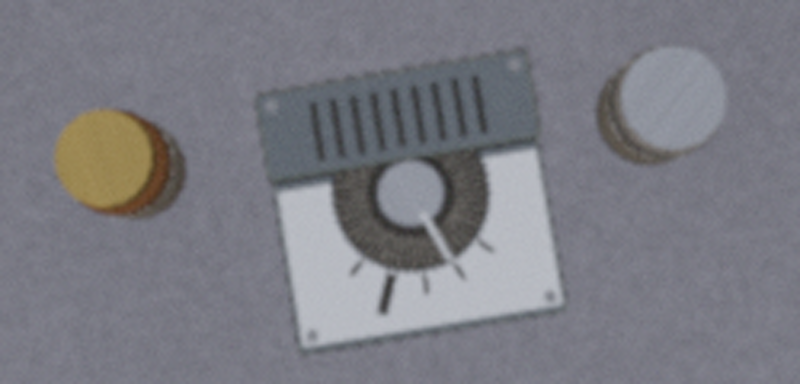

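View pics/scz.png

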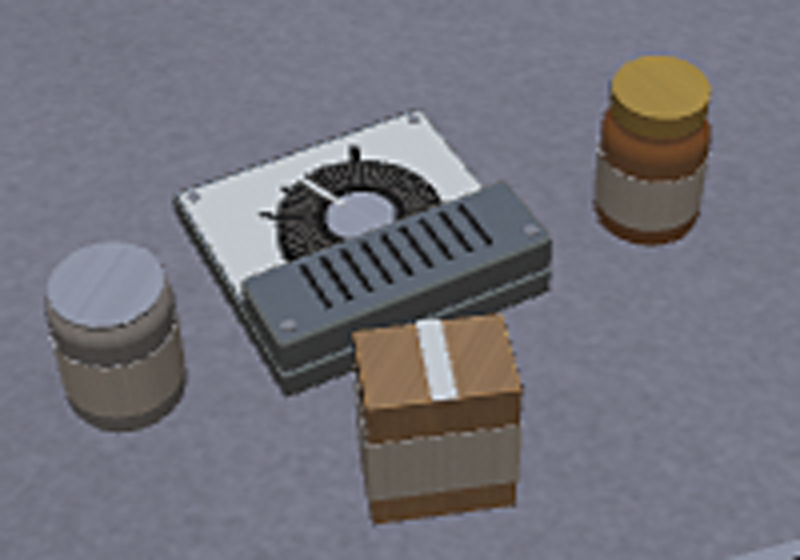

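```bash
python3 - <<'E'
from h import *
p=np.load("top.npz")["p"];d=np.load("top.npz")["d"]
# silver disc edge: ellipse fit in zoom coordinates
g=cv2.cvtColor(p,cv2.COLOR_RGB2GRAY)
z=cv2.resize(g[130:250,200:450],None,fx=8,fy=8,interpolation=cv2.INTER_CUBIC)
hsv=cv2.cvtColor(p,cv2.COLOR_RGB2HSV)
print(g[186:196:3,318:340:2])
def T(u,v): return u/3.2+200-.34,v/3.2+130-.34   # crop->pixel centres
pts={"axis":(411,193,.036),"pointer":(452,259,.036),"ptr_in":(424,213,.036),"long_out":(382,313,.021),"long_in":(391,276,.021),"t0":(425,284,.021),"t-.4":(459,271,.021),"t-.8":(486,245,.021),"t.8":(356,269,.021),"FL":(302,351,.02),"FR":(564,303,.02),"coverFL":(276,187,.046),"coverFR":(538,145,.046),"coverRL":(257,94,.046),"coverRR":(526,48,.046),"jar":(104,159,.1),"can":(673,99,.085)}
for k,(u,v,zz) in pts.items():
    U,V=T(u,v);P=ray("top",U,V,zz);dd=d[int(round(V)),int(round(U))];print(k,np.round([U,V],1),np.round(P,4),"depth->",np.round(back("top",U,V,dd),3))
# same, scene view
S={"axis":(359,214,.036),"pointer":(304,180,.036),"long":(355,152,.021),"FL":(420,112,.02),"FR":(178,198,.02),"jar":(660,87,.1),"can":(112,284,.085),"carton":(437,362,.095)}
ds=np.load("scene.npz")["d"]
for k,(u,v,zz) in S.items():
    U,V=u/4+220-.37,v/4+150-.37;print("scene",k,np.round(ray("scene",U,V,zz),4),"depth->",np.round(back("scene",U,V,ds[int(round(V)),int(round(U))]),3))
E
```

```text
[[ 97 148 150 152 151 149 147 148 150 142  85]
 [124 144 147 151 153 148 150 151 152 147 115]
 [122 147 145 148 148 149 148 149 151 150 106]
 [ 76 143 147 147 147 149 152 155 151 133  70]]
axis [328.1 190. ] [0.6187 0.025  0.036 ] depth-> [0.619 0.025 0.034]
pointer [340.9 210.6] [ 0.5789 -0.001   0.036 ] depth-> [ 0.579 -0.002  0.019]
ptr_in [332.2 196.2] [0.6066 0.0168 0.036 ] depth-> [0.607 0.017 0.036]
long_out [319.  227.5] [0.5443 0.0411 0.021 ] depth-> [0.544 0.041 0.018]
long_in [321.8 215.9] [0.5675 0.0361 0.021 ] depth-> [0.567 0.036 0.02 ]
t0 [332.5 218.4] [0.5631 0.0148 0.021 ] depth-> [0.563 0.015 0.023]
t-.4 [343.1 214.3] [ 0.5717 -0.0061  0.021 ] depth-> [ 0.572 -0.006  0.02 ]
t-.8 [351.5 206.2] [ 0.5883 -0.0225  0.021 ] depth-> [ 0.588 -0.023  0.018]
t.8 [310.9 213.7] [0.5712 0.058  0.021 ] depth-> [0.571 0.058 0.019]
FL [294.  239.3] [0.5194 0.0903 0.02  ] depth-> [0.519 0.09  0.018]
FR [375.9 224.3] [ 0.5536 -0.0717  0.02  ] depth-> [ 0.553 -0.072  0.015]
coverFL [285.9 188.1] [0.6197 0.1071 0.046 ] depth-> [0.621 0.11  0.021]
coverFR [367.8 175. ] [ 0.6491 -0.051   0.046 ] depth-> [ 0.654 -0.056 -0.004]
coverRL [280. 159.] [0.6762 0.1204 0.046 ] depth-> [ 0.683  0.126 -0.002]
coverRR [364.  144.7] [ 0.7081 -0.0426  0.046 ] depth-> [ 0.716 -0.047  0.   ]
jar [232.2 179.3] [0.6299 0.2001 0.1   ] depth-> [0.63  0.201 0.096]
can [410.  160.6] [ 0.6736 -0.1237  0.085 ] depth-> [ 0.674 -0.124  0.082]
scene axis [0.6186 0.0223 0.036 ] depth-> [0.617 0.023 0.035]
scene pointer [ 0.5812 -0.0013  0.036 ] depth-> [ 0.581 -0.001  0.036]
scene long [0.5503 0.0378 0.021 ] depth-> [0.553 0.037 0.023]
scene FL [0.5251 0.0873 0.02  ] depth-> [0.524 0.088 0.019]
scene FR [ 0.5572 -0.0744  0.02  ] depth-> [ 0.556 -0.074  0.019]
scene jar [0.6337 0.1971 0.1   ] depth-> [0.632 0.198 0.099]
scene can [ 0.6789 -0.1239  0.085 ] depth-> [ 0.679 -0.124  0.086]
scene carton [0.7859 0.0176 0.095 ] depth-> [0.784 0.018 0.093]
```

The wheel axis is at about (0.620, 0.0235). The two views agree to about 3–5 mm, and depth puts the wheel top at 0.034–0.036. Box yaw is about 0.19. The pointer reads about −0.38, so the wheel sits in notch −0.4 and needs two clicks. I'm closing the fingers and travelling high.

```bash
python3 -m jog '[[[0.03,-0.045,0],[0,0,0.1],0],[[0.03,-0.045,0],[0,0,0.1],0],[[0.03,-0.045,0],[0,0,0.1],0],[[0.03,-0.045,0],[0,0,0.1],0],[[0.03,-0.045,0],[0,0,0.1],0]]' 40
```

```text
clock: 0.82
position: [0.3461, 0.3637, 0.2481]
ee_rot: [-0.101, 0.995, -0.001, -0.001]
ft_force: [0.4, 1.0, -0.7]
grip_width: -0.001
```

```bash
python3 -m jog '[[[0.03,-0.045,0],[0,0,0.1],0],[[0.03,-0.045,0],[0,0,0.1],0],[[0.03,-0.045,0],[0,0,0.1],0],[[0.03,-0.045,0],[0,0,0.1],0],[[0.03,-0.045,0],[0,0,0],0]]'; python3 -m jog '[[[0.03,-0.045,-0.02],[0,0,0],0],[[0.03,-0.045,-0.02],[0,0,0],0],[[0.03,-0.045,-0.02],[0,0,0],0],[[0,0,0],[0,0,0],0]]';python3 - <<'E'
from h import *
print(np.round(sensors.get_obs()["joint_pos"],2))
p,d=cams.camera("wrist");m=cams.camera_model("wrist");cv2.imwrite("pics/w1.png",p[:,:,::-1]);o=sensors.get_obs();print(o["position"],o["ee_rot"])
import pickle;pickle.dump((p,d,m,o),open("w1.pkl","wb"))
print(np.round(proj("wrist",np.array([.620,.0235,.036]),m)))
p,d=cams.camera("top");cv2.imwrite("pics/t1.png",p[:,:,::-1])
E
```

```text
clock: 1.45
position: [0.4997, 0.1303, 0.2486]
ee_rot: [-0.304, 0.953, -0.001, 0.0]
ft_force: [-0.0, 1.3, -0.0]
grip_width: 0.004
clock: 1.95
position: [0.5931, -0.0139, 0.1869]
ee_rot: [-0.302, 0.953, -0.001, 0.001]
ft_force: [-0.3, 0.7, -0.2]
grip_width: -0.002
[-0.4   0.31  0.42  1.66 -0.13  1.2   2.24]
[ 0.5929256  -0.01132155  0.18768452] [-3.03389815e-01  9.52865112e-01 -8.58308356e-04  1.40044145e-03]
[333. 234.]
```

View pics/w1.png

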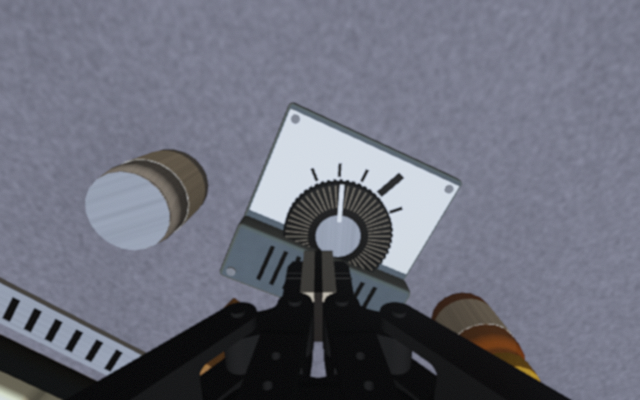

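View pics/t1.png

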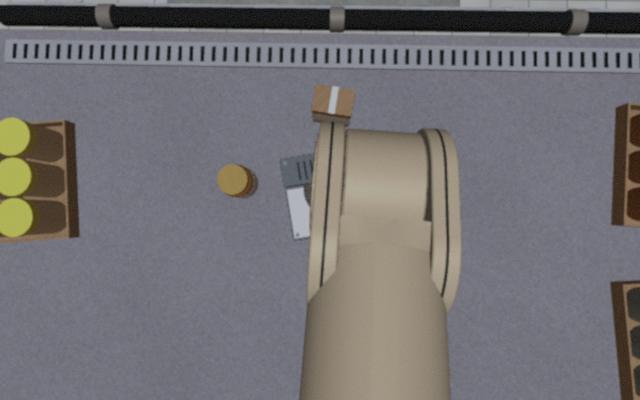

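```bash
python3 - <<'E'
from h import *
import pickle;p,d,m,o=pickle.load(open("w1.pkl","rb"))
h=cv2.cvtColor(p,cv2.COLOR_RGB2HSV)
g=p.astype(int).sum(2)/3
# silver disc: bright-ish, edge points by radial scan from centre
c=np.array([338,236.]);E=[]
for a in np.linspace(np.radians(170),np.radians(375),60):
    if abs(((a-np.radians(277)+np.pi)%(2*np.pi))-np.pi)<.35: continue
    r=np.arange(10,36,.5);q=c+np.outer(r,[np.cos(a),np.sin(a)])
    v=cv2.remap(g.astype(np.float32),q[:,0].astype(np.float32)[None],q[:,1].astype(np.float32)[None],1)[0]
    i=np.argmax(v<110)
    if i: E.append(q[i])
E=np.array(E)
W=np.array([ray("wrist",u,v,.036,m) for u,v in E])
A=np.c_[2*W[:,:2],np.ones(len(W))];s=np.linalg.lstsq(A,(W[:,:2]**2).sum(1),rcond=None)[0]
print("axis",s[:2],"r",np.sqrt(s[2]+s[0]**2+s[1]**2),len(E))
for n,u,v,z in(("pointer",342,185,.036),("long",390,184,.021),("t0",365,174,.021),("coverFR",247,215,.046),("coverFL",405,285,.046)):
    P=ray("wrist",u,v,z,m);q=P[:2]-s[:2];print(n,np.round(P,4),"r",np.hypot(*q).round(4),"ccw angle",np.round(np.arctan2(q[1],q[0])%(2*np.pi)-np.pi,3))
E
```

```text
axis [0.61954096 0.02795326] r 0.0203376271757866 49
pointer [0.5791 0.0029 0.036 ] r 0.0476 ccw angle 0.555
long [0.5562 0.0408 0.021 ] r 0.0646 ccw angle -0.201
t0 [0.5619 0.0168 0.021 ] r 0.0587 ccw angle 0.191
coverFR [ 0.645  -0.0493  0.046 ] r 0.0813 ccw angle 1.889
coverFL [0.6199 0.1038 0.046 ] r 0.0759 ccw angle -1.576
```

```bash
python3 -m jog '[[[-0.003,0.015,-0.03],[0,0,0],0],[[0,0,-0.04],[0,0,0],0],[[0,0,-0.04],[0,0,0],0],[[0,0,0],[0,0,0],0]]';python3 - <<'E'
from h import *
o=sensors.get_obs();print(o["position"],o["ft_force"])
p,d=cams.camera("wrist");cv2.imwrite("pics/w2.png",p[:,:,::-1])
E
```

```text
clock: 2.55
position: [0.5897, 0.0136, 0.0791]
ee_rot: [-0.309, 0.951, 0.001, 0.005]
ft_force: [0.8, -0.3, 0.9]
grip_width: 0.001
[0.58974451 0.01360737 0.07913968] [ 0.76255902 -0.26857688  0.92145511]
```

View pics/w2.png

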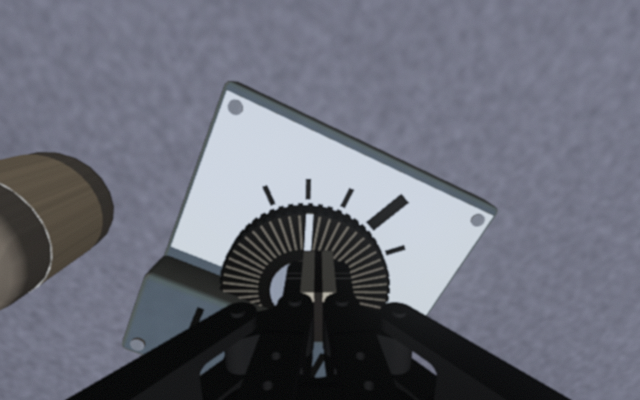

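```bash
python3 -m jog '[[[0,-0.010,-0.005],[0,0,0],0],[[0,0,-0.01],[0,0,0],0],[[0,0,0],[0,0,0],0],[[0,0,0],[0,0,0],0]]'; python3 -m jog '[[[0,0,0],[0,0,0],0]]'
```

```text
clock: 3.1
position: [0.594, 0.0034, 0.0705]
ee_rot: [-0.309, 0.951, 0.0, 0.01]
ft_force: [-0.4, 0.4, -0.6]
grip_width: 0.003
clock: 3.22
position: [0.5941, 0.0035, 0.0707]
ee_rot: [-0.309, 0.951, 0.0, 0.011]
ft_force: [0.1, -0.4, 0.4]
grip_width: -0.001
```

```bash
python3 -m jog '[[[-0.004,0,-0.008],[-0.007,0.021,0],0],[[0,0,-0.003],[0,0,0],0],[[0,0,-0.002],[0,0,0],0]]'; python3 -m jog '[[[0,0,-0.002],[0,0,0],0]]'
```

```text
clock: 3.6
position: [0.5898, 0.0037, 0.0569]
ee_rot: [-0.309, 0.951, 0.0, -0.001]
ft_force: [0.0, 0.6, 0.1]
grip_width: 0.0
clock: 3.72
position: [0.5898, 0.0037, 0.0548]
ee_rot: [-0.309, 0.951, 0.0, -0.001]
ft_force: [-4.6, -2.5, 16.9]
grip_width: 0.002
```

```bash
python3 -m jog '[[[0,0,0.0],[0,0,0],0]]'; python3 -m jog '[[[0,0,-0.001],[0,0,0],0]]'; python3 -m jog '[[[0,0,-0.001],[0,0,0],0]]'
```

```text
clock: 3.85
position: [0.5902, 0.0034, 0.0552]
ee_rot: [-0.309, 0.951, 0.0, -0.001]
ft_force: [0.3, -1.2, 3.8]
grip_width: 0.0
clock: 3.98
position: [0.5905, 0.003, 0.0549]
ee_rot: [-0.309, 0.951, 0.0, -0.001]
ft_force: [-4.6, -1.1, 12.6]
grip_width: 0.001
clock: 4.1
position: [0.5908, 0.0027, 0.0549]
ee_rot: [-0.309, 0.951, 0.0, -0.0]
ft_force: [-5.4, -0.4, 14.0]
grip_width: 0.005
```

```bash
python3 -m jog '[[[-0.0015,0.002,-0.001],[0,0,-0.07],0],[[-0.0014,0.0021,-0.001],[0,0,-0.07],0],[[-0.0012,0.0022,-0.001],[0,0,-0.07],0]]'; python3 -m jog '[[[-0.001,0.0023,-0.001],[0,0,-0.07],0],[[-0.0009,0.0023,-0.001],[0,0,-0.07],0]]'
cat > look.py <<'E'
from h import *
import sys
p,d=cams.camera("wrist");cv2.imwrite(f"pics/{sys.argv[1]}.png",p[:,:,::-1]);o=sensors.get_obs()
q=o["position"][:2]-np.array([.619,.025]);print("tcp r",np.hypot(*q),"theta",.19-(np.arctan2(q[1],q[0])%(2*np.pi)-np.pi),o["position"],o["ft_force"])
E
python3 look.py w3
```

```text
clock: 4.47
position: [0.5898, 0.006, 0.0551]
ee_rot: [-0.203, 0.979, -0.002, 0.003]
ft_force: [0.4, -4.6, 6.2]
grip_width: 0.0
clock: 4.72
position: [0.5897, 0.0078, 0.055]
ee_rot: [-0.131, 0.991, -0.004, 0.005]
ft_force: [-0.5, -4.6, 7.4]
grip_width: 0.005
tcp r 0.03394656251212135 theta -0.33833458763172025 [0.58968213 0.00788768 0.05500197] [-0.76380766 -3.90745339  8.14008846]
```

View pics/w3.png

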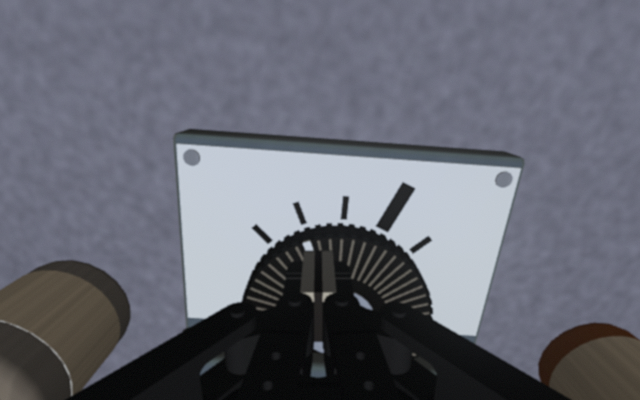

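```bash
python3 -m jog '[[[-0.0025,0.0035,-0.001],[0,0,0],0],[[-0.002,0.0035,-0.001],[0,0,0],0],[[-0.0018,0.0035,-0.001],[0,0,0],0]]'; python3 look.py w4
```

```text
clock: 5.15
position: [0.5871, 0.0144, 0.0551]
ee_rot: [-0.127, 0.992, -0.006, 0.009]
ft_force: [1.2, -3.5, 6.4]
grip_width: 0.0
tcp r 0.03359272259075048 theta -0.11876858317344435 [0.58699593 0.01479165 0.05505272] [ 1.85453675 -4.77236638  7.64795193]
```

View pics/w4.png

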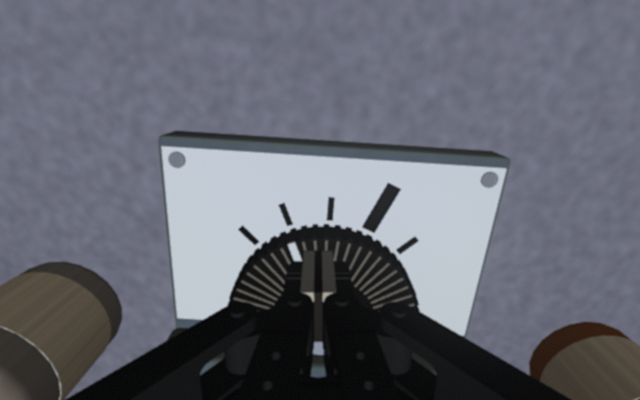

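```bash
python3 - <<'E'
from h import *
o=sensors.get_obs();print(o["clock"],np.round(o["position"],4),np.round(o["ft_force"],1),np.round(o["torque"],2))
A=np.array([.619,.025])
for n,u,v,z in(("pointer out",292,242,.036),("pointer in",297,260,.036),("t-.4",286,214,.021),("t0",331,209,.021),("long",382,208,.021)):
    q=ray("wrist",u,v,z)[:2]-A;print(n,np.hypot(*q).round(4),"theta",np.round(.19-(np.arctan2(q[1],q[0])%(2*np.pi)-np.pi),3))
print(proj("wrist",np.r_[o["position"][:2],.036]))
p,d=cams.camera("scene");c=p[150:290,220:420,::-1];cv2.imwrite("pics/sc4.png",cv2.resize(c,None,fx=4,fy=4,interpolation=cv2.INTER_CUBIC))
p=cv2.imread("pics/w4.png");cv2.imwrite("pics/w4z.png",cv2.resize(p[170:330,220:420],None,fx=3.5,fy=3.5,interpolation=cv2.INTER_CUBIC))
E
```

```text
5.2 [0.587  0.0148 0.0551] [ 1.9 -4.8  7.6] [-1.   -0.18  0.03]
pointer out 0.0478 theta -0.374
pointer in 0.0381 theta -0.397
t-.4 0.0569 theta -0.399
t0 0.0566 theta 0.004
long 0.0642 theta 0.409
[319.22660883 264.73488068]
```

View pics/w4z.png

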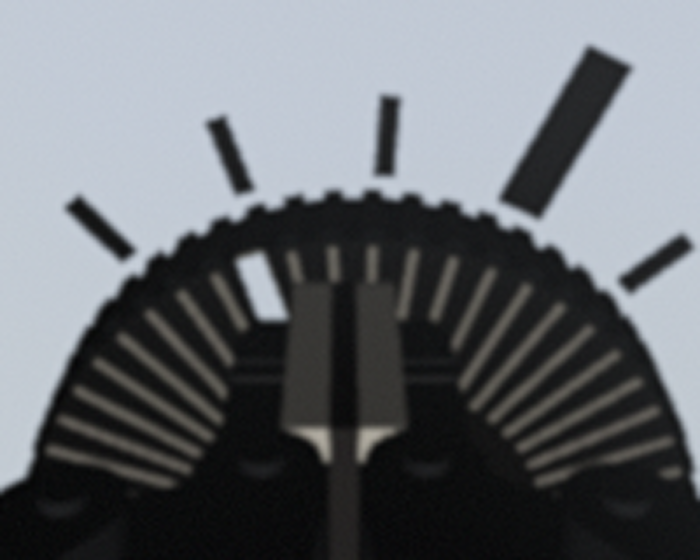

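View pics/sc4.png

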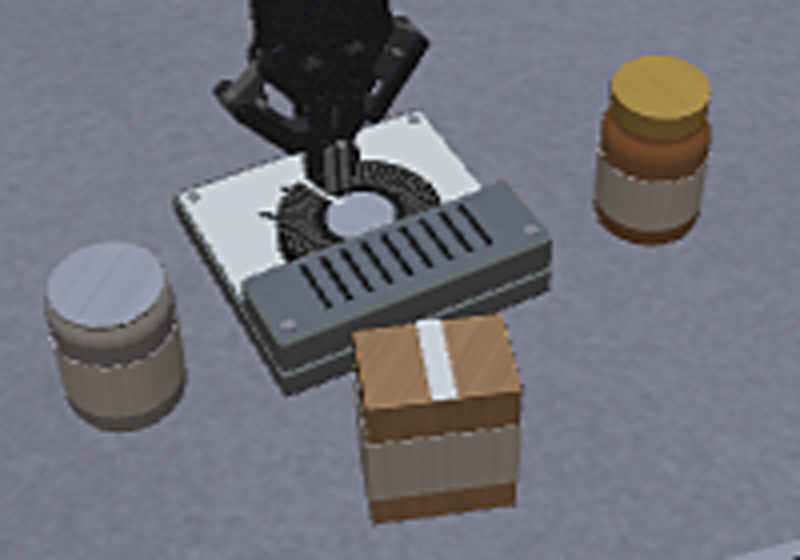

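The pointer is still at −0.4. The fingers slipped because the pressure drops at the start of each row. I'll lift, go back, and do one longer stroke per click (at most 0.55 rad, so it cannot skip a notch).

```bash
python3 -m jog '[[[0,0,0.005],[0.01,0.019,0],0],[[0,-0.007,0],[0,0,0],0],[[0,0,0],[0,0,0],0],[[0,0,0],[0,0,0],0]]'; python3 look.py w5
```

```text
clock: 5.75
position: [0.5867, 0.0072, 0.06]
ee_rot: [-0.127, 0.992, 0.001, -0.001]
ft_force: [-0.5, 0.4, 0.9]
grip_width: -0.001
tcp r 0.036944420728920936 theta -0.3162053341474946 [0.58668875 0.00708706 0.05997805] [-0.11159263 -0.39171022 -0.06446592]
```

```bash
python3 -m jog '[[[0,0,-0.004],[0,0,0],0],[[0,0,-0.002],[0,0,0],0],[[0,0,-0.0015],[0,0,0],0]]'; python3 -m jog '[[[-0.004,0.021,-0.0017],[0,0,0],0]]';python3 look.py w6
```

```text
clock: 6.18
position: [0.5869, 0.0069, 0.0546]
ee_rot: [-0.127, 0.992, 0.001, -0.001]
ft_force: [-11.8, -0.0, 25.0]
grip_width: -0.001
clock: 6.3
position: [0.5844, 0.0247, 0.0548]
ee_rot: [-0.125, 0.992, -0.0, 0.001]
ft_force: [0.7, -1.9, 15.5]
grip_width: -0.006
tcp r 0.03488213130186976 theta 0.3230246766034606 [0.58442604 0.02962651 0.05478578] [-0.30131568  1.22089729 17.27585589]
```

View pics/w6.png

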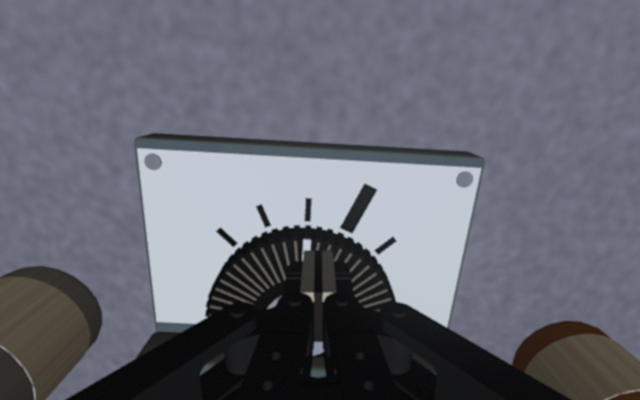

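Pointer now at tick 0 – one click. I'm lifting, going back and repeating.

```bash
python3 -m jog '[[[0,0,0.007],[0,0,0],0],[[0.003,-0.022,0],[0,0,0],0],[[0,0,0],[0,0,0],0],[[0,0,0],[0,0,0],0]]'; python3 look.py w7;python3 - <<'E'
from h import *
p,d=cams.camera("scene");c=p[150:290,220:420,::-1];cv2.imwrite("pics/sc7.png",cv2.resize(c,None,fx=4,fy=4,interpolation=cv2.INTER_CUBIC))
E
```

```text
clock: 6.85
position: [0.5873, 0.0091, 0.062]
ee_rot: [-0.128, 0.992, 0.002, 0.001]
ft_force: [0.9, -0.7, -0.5]
grip_width: 0.001
tcp r 0.03560409144755099 theta -0.2821390483240757 [0.58729109 0.00880753 0.06200416] [-0.107899    0.64703426  0.35341503]
```

View pics/w7.png

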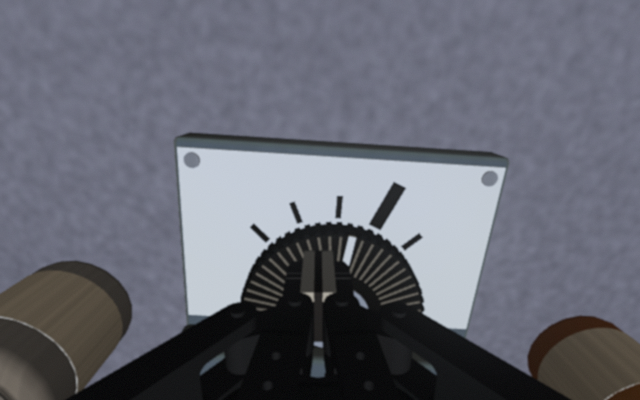

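```bash
python3 - <<'E'
from h import *
A=np.array([.619,.025]);p,d=cams.camera("wrist")
cv2.imwrite("pics/w7z.png",cv2.resize(p[170:330,220:420,::-1],None,fx=3.5,fy=3.5,interpolation=cv2.INTER_CUBIC))
for n,u,v,z in(("pointer out",351,239,.036),("pointer in",346,262,.036),("t0",339,207,.021),("long",388,206,.021)):
    q=ray("wrist",u,v,z)[:2]-A;print(n,np.hypot(*q).round(4),"theta",np.round(.19-(np.arctan2(q[1],q[0])%(2*np.pi)-np.pi),3))
E
```

```text
pointer out 0.046 theta 0.116
pointer in 0.0332 theta 0.123
t0 0.0566 theta -0.01
long 0.0639 theta 0.4
```

View pics/w7z.png

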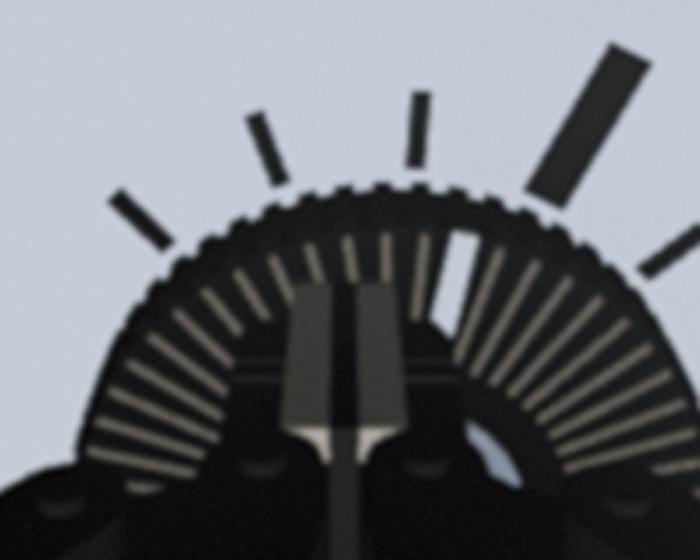

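View pics/sc7.png

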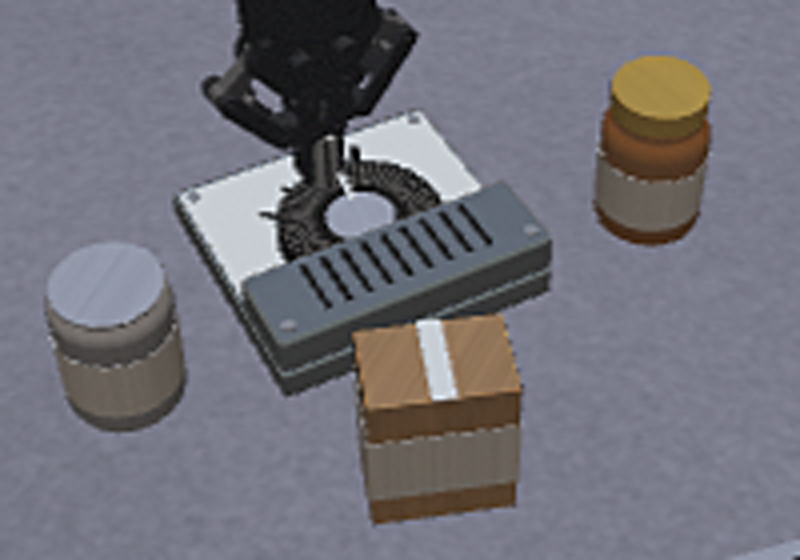

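```bash
python3 -m jog '[[[0,0,0],[0,0,0],0],[[0,0,0],[0,0,0],0],[[0,0,0],[0,0,0],0],[[0,0,0],[0,0,0],0]]'; python3 - <<'E'
from h import *
p,d=cams.camera("wrist")
cv2.imwrite("pics/w8z.png",cv2.resize(p[170:330,220:420,::-1],None,fx=3.5,fy=3.5,interpolation=cv2.INTER_CUBIC))
for th in(-.4,-.2,0,.1,.2,.3,.4):
    a=np.pi+.19-th;print(th,[np.round((proj("wrist",np.array([.619+r*np.cos(a),.025+r*np.sin(a),.036]))-[220,170])*3.5) for r in(.046,.034)])
E
```

```text
clock: 7.5
position: [0.5872, 0.0098, 0.0619]
ee_rot: [-0.128, 0.992, 0.002, 0.001]
ft_force: [1.2, -0.2, -1.5]
grip_width: 0.002
-0.4 [array([285., 253.]), array([313., 325.])]
-0.2 [array([348., 239.]), array([359., 315.])]
0 [array([414., 237.]), array([407., 314.])]
0.1 [array([447., 240.]), array([430., 316.])]
0.2 [array([479., 247.]), array([453., 321.])]
0.3 [array([509., 256.]), array([476., 327.])]
0.4 [array([538., 268.]), array([497., 336.])]
```

View pics/w8z.png

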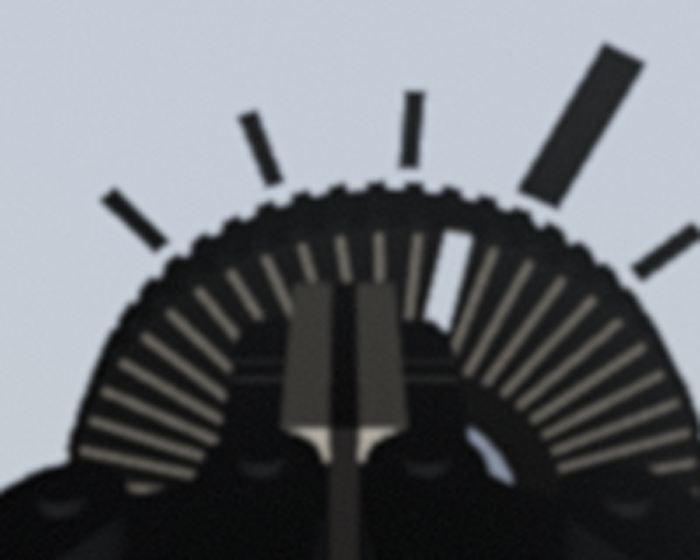

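The wheel rests at about 0.12 by friction: it is past notch 0 but still below the halfway point. It needs about 0.28 more, so I'll use a shorter stroke.

```bash
python3 -m jog '[[[0,0,-0.006],[0,0,0],0],[[0,0,-0.002],[0,0,0],0],[[0,0,-0.001],[0,0,0],0]]'; python3 -m jog '[[[-0.0035,0.012,-0.0017],[0,0,0],0]]'; python3 -m jog '[[[0,0,-0.001],[0,0,0],0]]';python3 look.py w9; python3 - <<'E'
from h import *
p=cv2.imread("pics/w9.png")
cv2.imwrite("pics/w9z.png",cv2.resize(p[170:330,220:420],None,fx=3.5,fy=3.5,interpolation=cv2.INTER_CUBIC))
for th in(0,.1,.2,.3,.4,.5):
    a=np.pi+.19-th;print(th,[np.round((proj("wrist",np.array([.619+r*np.cos(a),.025+r*np.sin(a),.036]))-[220,170])*3.5) for r in(.046,.034)])
E
```

```text
clock: 7.92
position: [0.5879, 0.0091, 0.0548]
ee_rot: [-0.128, 0.992, 0.002, 0.002]
ft_force: [-7.4, -0.0, 18.5]
grip_width: 0.005
clock: 8.05
position: [0.5858, 0.0189, 0.0548]
ee_rot: [-0.127, 0.992, 0.001, 0.003]
ft_force: [-0.4, -2.7, 16.8]
grip_width: 0.001
clock: 8.18
position: [0.5862, 0.0196, 0.0549]
ee_rot: [-0.127, 0.992, 0.001, 0.004]
ft_force: [-5.3, 5.3, 12.2]
grip_width: 0.003
tcp r 0.03318343491721089 theta 0.02518142204892776 [0.58626626 0.01955548 0.05490367] [-5.13064926  2.57809996 13.73680678]
0 [array([345., 248.]), array([339., 328.])]
0.1 [array([379., 252.]), array([364., 330.])]
0.2 [array([413., 258.]), array([388., 335.])]
0.3 [array([445., 268.]), array([412., 342.])]
0.4 [array([476., 280.]), array([434., 350.])]
0.5 [array([505., 295.]), array([455., 361.])]
```

View pics/w9z.png

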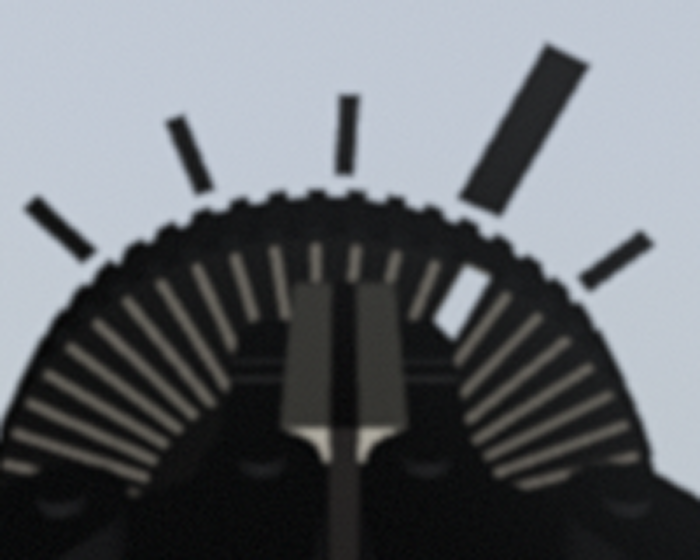

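Pointer about 0.4, facing the long tick. I'm lifting straight up and away.

```bash
python3 -m jog '[[[0,0,0.006],[0,0,0],0],[[0,0,0.03],[0,0,0],0],[[0,0,0.03],[0,0,0],0],[[-0.03,0,0.03],[0,0,0],0],[[-0.03,0,0.03],[0,0,0],0]]'; python3 -m jog '[[[-0.05,0,0.03],[0,0,0],0],[[-0.05,0,0.03],[0,0,0],0],[[0,0,0],[0,0,0],0],[[0,0,0],[0,0,0],0],[[0,0,0],[0,0,0],0]]'; python3 look.py w10;python3 - <<'E'
from h import *
p,d=cams.camera("scene");c=p[150:290,220:420,::-1];cv2.imwrite("pics/sc10.png",cv2.resize(c,None,fx=4,fy=4,interpolation=cv2.INTER_CUBIC))
for th in(.3,.4,.5):
    a=np.pi+.19-th;print(th,[np.round(proj("wrist",np.array([.619+r*np.cos(a),.025+r*np.sin(a),.036]))) for r in(.046,.02)])
E
```

```text
clock: 8.85
position: [0.524, 0.0189, 0.1812]
ee_rot: [-0.126, 0.992, 0.001, 0.001]
ft_force: [-0.1, 0.4, 0.3]
grip_width: 0.001
clock: 9.48
position: [0.4215, 0.0185, 0.2444]
ee_rot: [-0.126, 0.992, 0.001, 0.004]
ft_force: [1.4, -0.2, -0.3]
grip_width: 0.0
tcp r 0.1976170971052371 theta 0.1569410174263806 [0.42149088 0.01846817 0.24422887] [ 0.13835291 -0.56137228 -0.06573502]
0.3 [array([295., 298.]), array([287., 316.])]
0.4 [array([298., 299.]), array([289., 316.])]
0.5 [array([302., 301.]), array([290., 317.])]
```

View pics/w10.png

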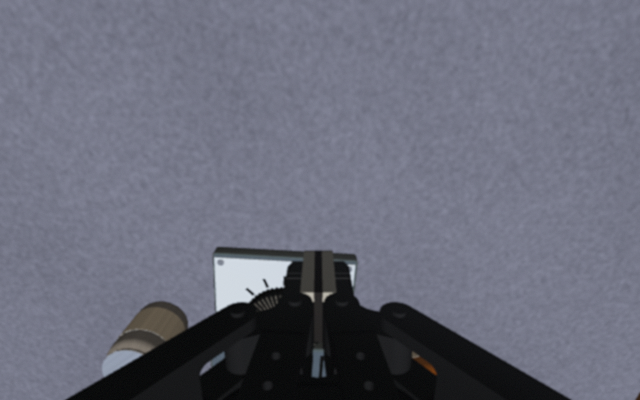

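View pics/sc10.png

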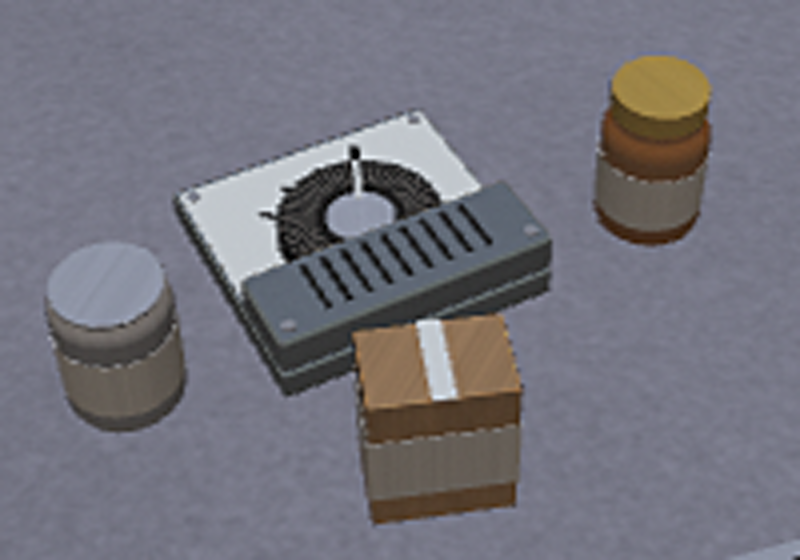

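```bash
python3 -m jog '[[[0.05,0,0],[0,0,0],0],[[0.05,0,0],[0,0,0],0],[[0.05,0,0],[0,0,0],0],[[0.05,0,0],[0,0,0],0],[[0.02,0,-0.03],[0,0,0],0]]';python3 -m jog '[[[0,0,0],[0,0,0],0],[[0,0,0],[0,0,0],0]]'; python3 look.py w11;python3 - <<'E'
from h import *
m=cams.camera_model("wrist");p=cv2.imread("pics/w11.png")
u,v=proj("wrist",np.array([.619,.025,.036]));print(u,v)
u0,v0=int(u)-80,max(int(v)-90,0);print(u0,v0)
cv2.imwrite("pics/w11z.png",cv2.resize(p[v0:v0+140,u0:u0+160],None,fx=4,fy=4,interpolation=cv2.INTER_CUBIC))
for th in(.2,.3,.4,.5):
    a=np.pi+.19-th;print(th,[np.round((proj("wrist",np.array([.619+r*np.cos(a),.025+r*np.sin(a),z]))-[u0,v0])*4) for r,z in((.02,.036),(.046,.036),(.064,.021))])
E
```

```text
clock: 10.2
position: [0.6499, 0.0187, 0.2099]
ee_rot: [-0.128, 0.992, -0.001, 0.002]
ft_force: [-0.0, 0.3, 0.2]
grip_width: -0.001
clock: 10.45
position: [0.6495, 0.0181, 0.2056]
ee_rot: [-0.128, 0.992, -0.002, -0.002]
ft_force: [0.3, -0.5, 0.4]
grip_width: -0.001
tcp r 0.03090436621907598 theta -2.7327050876595593 [0.64916698 0.01828931 0.20542322] [-0.96942     0.51969091 -0.28038852]
334.8587109272061 153.74416744226883
254 63
0.2 [array([349., 274.]), array([384., 153.]), array([402.,  68.])]
0.3 [array([358., 277.]), array([405., 160.]), array([430.,  77.])]
0.4 [array([366., 281.]), array([424., 169.]), array([456.,  90.])]
0.5 [array([374., 285.]), array([443., 180.]), array([481., 105.])]
```

View pics/w11z.png

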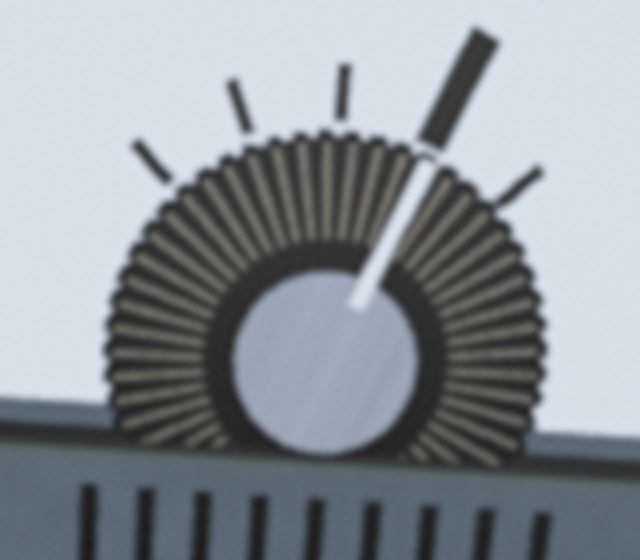

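```bash
python3 - <<'E'
from h import *
R=lambda u,v,z:ray("wrist",u/4+254-.375,v/4+63-.375,z)[:2]
c=R(325,362,.036);f=lambda q:np.round(np.arctan2(q[1],q[0])%(2*np.pi)-np.pi,3)
print("axis",c)
P1,P2=R(357,306,.036),R(427,165,.036);T=R(458,90,.021);T0=R(343,92,.021);T8=R(521,187,.021)
print("ptr dir",f(P2-P1),"ptr pos",f(P2-c),"tick",f(T-c),"t0",f(T0-c),"t.8",f(T8-c))
E
```

```text
axis [0.61846777 0.0248668 ]
ptr dir -0.19 ptr pos -0.208 tick -0.212 t0 0.19 t.8 -0.619
```

```bash
python3 -c "
from workcell import manip;print(manip.hand_in())"
```

```text
the job is handed in; nothing more can be done
None
```

The thermostat wheel is now in the +0.4 notch, with its white pointer facing the long tick, and the job is handed in at about 10.5 s of the 48 s.

- **What I did:** The pointer started at −0.4, two clicks short. With the fingers shut, I pressed a fingertip on the knurled ring and turned the wheel clockwise in two strokes.
- **Problems on the way:**
  - The first try, in small steps, slipped and did not move the wheel.
  - The first longer stroke left the wheel at about 0.12 instead of settled in notch 0, so I made the second stroke shorter.
  - My press before that first stroke reached 25 N on the wheel, above the suggested 7 to 15 N; the strokes themselves ended at about 16 to 17 N.
- **Last checks:** With the arm clear, the close-up wrist view put the pointer 0.004 to 0.02 rad from the long tick, and the scene view agreed. The jar, can and carton looked unmoved. Wrist force was about 1 N and the robot was touching nothing.

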